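Set the altar things back on their mats

ROBOT

A 7-joint arm with a two-finger parallel gripper is mounted at the origin on the work surface. World frame = base frame: x ahead of the robot, y to its left, z up, the work surface at z = 0. Lengths are in m, angles in rad, forces in N, time in s.
With the tool pointing down it reaches from about 0.4 to 0.85 m from the base axis. Payload 10.4 kg.
Tool frame: the origin (TCP) lies where the fingers leave the gripper's body, on its centre line; the fingertips stand 73 mm ahead of it and the grasp point (between the pads) lies 54 mm ahead of it; z points along the fingers, y is the direction in which the jaws open and shut (so a half turn about z gives the same grasp; the last joint's range is limited). The gripper opens to 85 mm and grips with 20 to 120 N. Pads are 22 mm wide; open, the fingers measure 114 mm over their backs; the gripper's body (76 mm by 85 mm) begins 54 mm behind the grasp point. The pads swing forward as they close: fully open they stand 13 mm farther back than shut.
Start: joints at [1.102, 0.332, -0.065, 1.46, 0.022, 1.35, -0.088], TCP at [0.27, -0.564, 0.304] pointing down, gripper open.
Joint ranges: [-2.6, 2.6], [-0.5, 2.12], [-1.47, 1.34], [0.16, 2.42], [-1.27, 4.41], [0.06, 2.06], [-2.6, 2.6]. Speed limits (rad/s): [2.22, 2.22, 2.79, 2.79, 3.14, 3.14, 3.14].

INTERFACE

Orientations are given as a unit quaternion [x, y, z, w].
In Python, from workcell import get_obs, camera, camera_model, hand_in gives the robot as it stands.
- The arm moves only by the shell command python3 -m crank 'ROWS' [FORCE]. ROWS is text: rows parted by semicolons, each of 7 numbers parted by spaces: the shift along the tool's x, y, z in units of 40 mm (1.0 is 40 mm), then the turn, a rotation vector about the tool's x, y, z in units of 8 degrees (1.0 is 8 degrees), then the finger opening in mm, from 0 to 85.4. In form: x y z ax ay az jaw; .... A call has exactly 10 rows; each row shifts and turns the pose as measured when the row begins, along the tool's axes as they then stand; what a row does not reach is not made up. A row lasts 1/10 s, in which the tool goes at most 50 mm and 8.59 degrees, less where a joint would pass 70% of its speed; a pose out of reach is approached as far as the arm can. A call is refused whole if a number of a shift passes 1 or a number of a turn 1, either way. A call with a gripper value outside its range is refused whole. The fingers move at their own pace and stop on an object; FORCE is the grip in N (left out, the last holds). Time passes only in rows, so rows that do not move let the fingers close, or fill a call up. It gives the time, the measured TCP pose, the force and the opening at its end, in the units of the state.
- get_obs(): the state, without advancing time (a new reading comes with each control period).
- camera(name): name is "side" or "top"; returns (picture, depth): 384x512x3 uint8, red, green, blue; 384x512 float32, m along the optical axis (not along the pixel's ray), 0 where there is no reading.
- camera_model(name): a dict with "fx", "fy", "cx", "cy" (pixels), "position" and "rotation" of the camera in the world. Camera axes: x right, y up, looking along -z (the intrinsics and any distortion apply to the point x, -y, -z); pixel columns grow to the right and rows downward; lengths in m; the calibration is good to about 2 mm. A picture is of the moment at which its call begins. camera_model takes no time and is no camera call.
- hand_in(): hands the job in, once; it reports no verdict.
The state is a dict: "clock": time; "joint_pos": joint angles; "joint_velocities": joint speeds; "tau": joint torques, N m; "position": TCP position; "ee_rot": TCP orientation; "ft_force": force on the tool from outside, world axes, zero at the start; "torque": the same for the moment, N m; "grip_width": opening from 0.0 (shut) to 1.0 (fully open).
Only numpy, scipy, OpenCV 4.12 (cv2) and the standard library are available. Lean on these libraries where they do the work, as an engineer would, in place of code of your own. Each camera call takes 0.05 s, during which the arm holds its last target.

TASK

Tidy the pull-out altar shelf: put each of the four things upright in the centre of the mat that has its own shape and colour (red round box, green hexagonal tin, blue square incense holder, yellow long incense-stick box), with its sides lined up with the outline drawn on the mat. Set them down, do not drop them or tip them over, and leave the saucers and the candle where they are.

Things in the scene. Friction and masses are not known exactly. Their poses are not given: they have to be found in the camera images.
- redbox_mid (a point): Round red lacquered wooden box, a cylinder 62 mm in diameter and 46 mm high, with a black seam and a thin brass ring on top. Loose, stands on the plywood shelf (its top is z = 0), z axis up. The point is its centre, 23 mm above its underside. It belongs on mat_round; its yaw is free.
- hextin_mid (a point): Green hexagonal tin gift case, an upright prism 58 mm across the flats (67 mm across the corners), 52 mm high, brass seam. Loose, stands on the plywood shelf (its top is z = 0), z axis up. The point is its centre, 26 mm above its underside; x is square to one of its flat sides (flats face 0, 60, 120 ... degrees from x). It belongs on mat_hex, any of the six ways round.
- holder_mid (a point): Pale blue ceramic incense holder, a square block 48 x 48 mm, 36 mm high, with a white dish and a brass tube 5 mm tall in the middle of its top. Loose, stands on the plywood shelf (its top is z = 0), z axis up. The point is its centre, 18 mm above its underside; x and y are square to its sides. It belongs on mat_square, any of the four ways round.
- stickbox_mid (a point): Yellow long box for incense sticks, 92 mm long (along its x), 34 mm wide (along its y), 36 mm high, with a black seam. Loose, stands on the plywood shelf (its top is z = 0), z axis up. The point is its centre, 18 mm above its underside. It belongs on mat_long, either way round.
- mat_round: Fixed flat mat 3 mm thick, its origin at the centre of its underside (z = 0); dark red disc 80 mm in diameter with a cream circle drawn on it. For the red round box.
- mat_hex: Fixed flat mat 3 mm thick, its origin at the centre of its underside (z = 0); dark green hexagon 76 mm across the flats with a cream hexagon drawn on it; x is square to one of its flats. For the green hexagonal tin.
- mat_square: Fixed flat mat 3 mm thick, its origin at the centre of its underside (z = 0); dark blue square 66 x 66 mm with a cream square drawn on it; x and y are square to its sides. For the blue incense holder.
- mat_long: Fixed flat mat 3 mm thick, its origin at the centre of its underside (z = 0); dark mustard-yellow rectangle 110 mm (along its x) by 52 mm (along its y) with a cream rectangle drawn on it. For the yellow incense-stick box.
- saucers: Pair of stacked white porcelain saucers 100 mm in diameter, 28 mm high together, loose; origin at the centre of the underside. Leave alone.
- candle: Cream candle 44 mm in diameter on a brass dish 72 mm in diameter, 63 mm high in all, loose; origin at the centre of the underside. Leave alone.
Mind the look-alikes: they are no part of the job. Of the things that look like the part that bears redbox_mid, the smallest one is meant. Leave any pink or white look-alike of the part that bears stickbox_mid alone.

How it is judged:
By the outcome, as a careful person would: the job done as asked, in the order asked, and still so for the second after the job is handed in, with the robot touching nothing.
It also fails if it takes over 106 s, if anything falls off the work surface, if the arm or the gripper's body presses on something with over 40 N, if the wrist force passes 120 N, or if a joint passes its speed limit or range.

## Working session

There is one attempt and no reset: what is moved stays moved. The work goes in short steps, Python scripts to look and compute and a shell command to move; the robot and the scene stay as the last step left them, time stands still between calls to the robot, and variables do not carry over. Pictures are saved under pics/ and viewed, and the job is handed in when it is done.

```bash
ls; mkdir -p pics
python3 - <<'E'
from workcell import *
import cv2,numpy as np
print(get_obs())
for n in("top","side"):
    p,d=camera(n); cv2.imwrite(f"pics/{n}0.png",p[:,:,::-1]); np.savez(f"{n}0.npz",p=p,d=d); print(camera_model(n))
E
```

```text
pics
{'clock': 0.0, 'joint_pos': array([ 1.10240438,  0.33286198, -0.06469441,  1.46094916,  0.02159465,
        1.34990325, -0.0884923 ]), 'joint_velocities': array([ 0.00062876, -0.00047807, -0.000537  , -0.00078629, -0.00105176,
       -0.00063167,  0.00044664]), 'tau': array([-4.20965098e-04, -6.25444436e+01,  4.85468970e-02, -3.91595578e+01,
        1.61043461e-02,  9.98059666e-03,  1.03386628e-05]), 'position': array([ 0.26936097, -0.56366974,  0.30311828]), 'ee_rot': array([ 9.75258648e-01,  2.21065740e-01, -1.88539744e-04, -6.87877319e-04]), 'ft_force': array([-0.07938763, -0.82560332,  0.91668785]), 'torque': array([ 0.03909236,  0.0114339 , -0.04029525]), 'grip_width': 1.0015739315169387}
{'fx': 376.7003435849625, 'fy': 376.7003435849625, 'cx': 253.32910300763743, 'cy': 192.77472226835476, 'position': array([ 0.42022237, -0.0059245 ,  1.29099761]), 'rotation': array([-0.04768033,  0.03943752,  0.70993032, -0.70154844])}
{'fx': 434.2093639644567, 'fy': 434.2093639644567, 'cx': 258.16190866958, 'cy': 189.3514510600827, 'position': array([0.19774927, 0.89668893, 0.93772736]), 'rotation': array([-0.0759174 ,  0.3867417 ,  0.89934981, -0.18930749])}
```

View pics/top0.png

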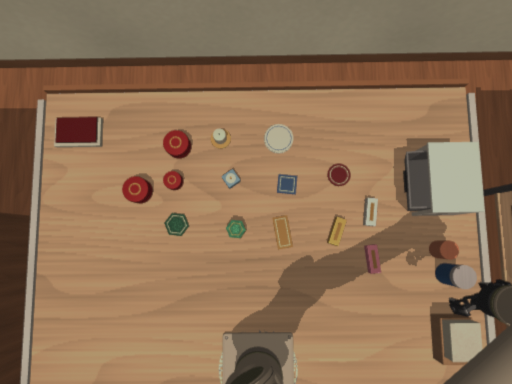

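View pics/side0.png

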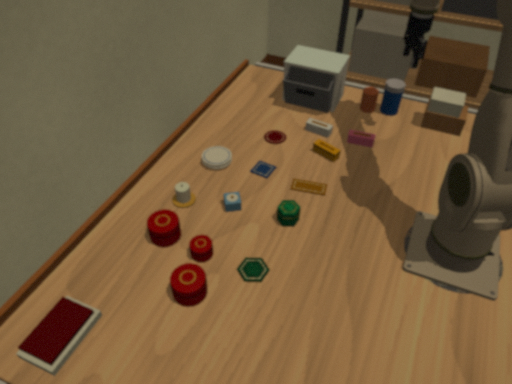

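```bash
cat > h.py <<'E'
from workcell import *
import cv2,numpy as np
from scipy.spatial.transform import Rotation as R
def ray(n,uv):
    m=camera_model(n); uv=np.asarray(uv,float).reshape(-1,2)
    d=np.c_[(uv[:,0]-m['cx'])/m['fx'],-(uv[:,1]-m['cy'])/m['fy'],-np.ones(len(uv))]
    return m['position'],R.from_quat(m['rotation']).apply(d)
def onz(n,uv,z):
    o,d=ray(n,uv); s=(z-o[2])/d[:,2]; return o+d*s[:,None]
def px(n,P):
    m=camera_model(n); q=R.from_quat(m['rotation']).inv().apply(np.atleast_2d(P)-m['position'])
    return np.c_[m['cx']+m['fx']*q[:,0]/-q[:,2], m['cy']-m['fy']*q[:,1]/-q[:,2]]
def crop(n,p,u0,v0,w,h,s,fn):
    c=cv2.resize(p[v0:v0+h,u0:u0+w,::-1],None,fx=s,fy=s,interpolation=cv2.INTER_NEAREST); cv2.imwrite(fn,c)
E
python3 - <<'E'
from h import *
a=np.load("top0.npz");b=np.load("side0.npz")
crop("top",a['p'],110,110,280,170,2.85,"pics/t1.png") if 0 else cv2.imwrite("pics/t1.png",cv2.resize(a['p'][115:265,115:315,::-1],None,fx=4,fy=4,interpolation=cv2.INTER_NEAREST))
cv2.imwrite("pics/t2.png",cv2.resize(a['p'][150:280,260:400,::-1],None,fx=4,fy=4,interpolation=cv2.INTER_NEAREST))
cv2.imwrite("pics/s1.png",cv2.resize(b['p'][110:310,140:390,::-1],None,fx=3,fy=3,interpolation=cv2.INTER_NEAREST))
E
```

```text
(no output)
```

View pics/t1.png

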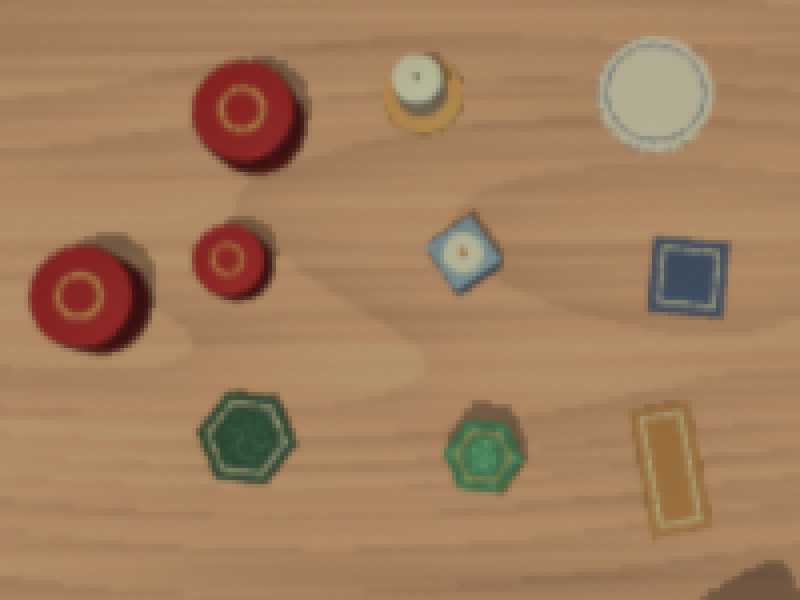

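View pics/t2.png

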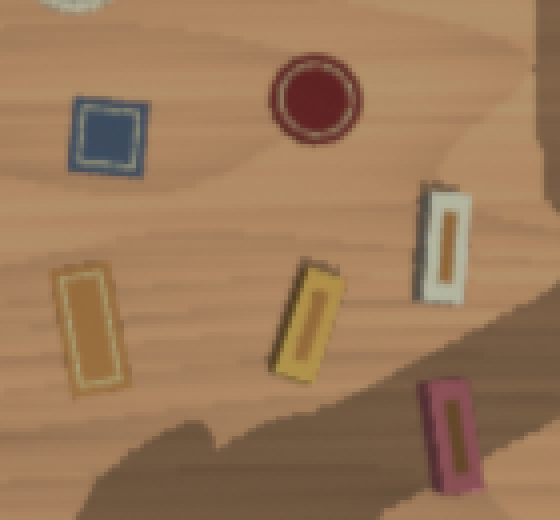

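View pics/s1.png

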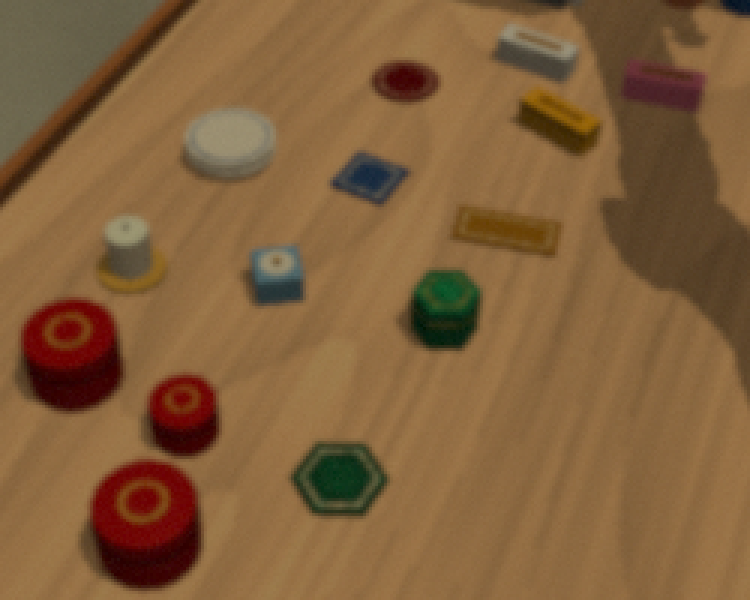

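```bash
cat >> h.py <<'E'
def cloud(n,d):
    v,u=np.mgrid[0:384,0:512]; o,r=ray(n,np.c_[u.ravel(),v.ravel()])
    return (o+r*d.reshape(-1,1)).reshape(384,512,3)
def show(P):
    (c,s,a)=cv2.minAreaRect((P[:,:2]*1000).astype(np.float32)); return np.round(c,1),np.round(s,1),round(a,1)
OBJ=dict(red=(172,180,.046),hex=(236,228,.052),hold=(231,178,.036),stick=(336,230,.036))
MAT=dict(mround=(339,174),mhex=(177,224),msq=(287,184),mlong=(283,232))
E
python3 - <<'E'
from h import *
a=np.load("top0.npz");b=np.load("side0.npz")
for n,f in(("top",a),("side",b)):
    C=cloud(n,f['d'])
    if n=="top":
        g=C[250:270,180:220,2]; print("table z",np.nanmean(g),g.std())
    for k,(u,v,h) in OBJ.items():
        w=px('top',onz('top',[(u,v)],h))[0]; 
        c0=onz('top',[(u,v)],h)[0]; 
        m=(np.hypot(C[...,0]-c0[0],C[...,1]-c0[1])<.06)&(C[...,2]>h-.008)&(C[...,2]<h+.01)
        P=C[m]; print(n,k,m.sum(),np.round(P.mean(0)*1000,1),'z sd',P[:,2].std().round(4),*show(P))
lab=a['p'].copy()
hsv=cv2.cvtColor(cv2.resize(a['p'],None,fx=4,fy=4,interpolation=cv2.INTER_CUBIC),cv2.COLOR_RGB2HSV)
for k,(u,v) in MAT.items(): print(k,hsv[4*v,4*u],hsv[4*v+80,4*u+60])
for k,(u,v,h) in OBJ.items(): print(k,hsv[4*v,4*u], hsv[4*v+12,4*u+12])
E
```

```text
table z 0.004814662217581026 0.07895158523571309
top red 268 [623.2 280.3  46.1] z sd 0.0027 [623.3 280.1] [61.8 58.1] 87.0
top hex 274 [456.8  67.3  52.2] z sd 0.0024 [456.7  67.6] [62.8 55.7] 89.3
top hold 199 [628.2  84.1  36. ] z sd 0.0028 [628.5  84.1] [47.7 47.8] 33.1
top stick 301 [ 446.1 -267.9   35.7] z sd 0.0025 [ 446.3 -268.4] [34.5 92.5] 69.7
side red 364 [619.  286.1  45.3] z sd 0.0022 [621.1 283.9] [61.3 60.6] 85.0
side hex 299 [452.2  72.7  50.9] z sd 0.0024 [452.4  70. ] [63.  60.8] 20.2
side hold 209 [622.9  90.2  34.9] z sd 0.0025 [624.2  87.6] [47.7 52.8] 34.3
side stick 204 [ 440.1 -262.8   34.3] z sd 0.0024 [ 440.2 -264.8] [40.5 93.5] 67.3
mround [  0 162  96] [ 14 112 173]
mhex [67 97 79] [ 14 112 169]
msq [105  90  93] [ 14 111 172]
mlong [ 16 151 152] [ 14 110 171]
red [  0 187 138] [  5 173 147]
hex [ 68 110 134] [ 69 108 116]
hold [ 17 116 162] [ 31  33 171]
stick [ 19 150 167] [ 18 150 163]
```

```bash
cat >> h.py <<'E'
def matmask(n,p,k,uv,r):
    s=4; q=cv2.GaussianBlur(cv2.resize(p,None,fx=s,fy=s,interpolation=cv2.INTER_CUBIC),(0,0),1.5)
    lab=cv2.cvtColor(q,cv2.COLOR_RGB2LAB).astype(float); 
    hsv=cv2.cvtColor(q,cv2.COLOR_RGB2HSV).astype(int); H,S,V=hsv[...,0],hsv[...,1],hsv[...,2]
    m={'mround':((H<8)|(H>170))&(V<145),'mhex':(H>40)&(H<90),'msq':(H>85)&(H<130),'mlong':(S>133)}[k]
    yy,xx=np.mgrid[0:m.shape[0],0:m.shape[1]]
    m=(m&(np.hypot((xx+.5)/s-.5-uv[0],(yy+.5)/s-.5-uv[1])<r)).astype(np.uint8)
    cs,_=cv2.findContours(m,cv2.RETR_EXTERNAL,cv2.CHAIN_APPROX_NONE)
    c=max(cs,key=cv2.contourArea)[:,0,:].astype(float); return (c+.5)/s-.5, m
E
python3 - <<'E'
from h import *
a=np.load("top0.npz");b=np.load("side0.npz")
for n,f in(("top",a),("side",b)):
  for k,(u,v) in MAT.items():
    P0=onz('top',[(u,v)],.003)
    c,m=matmask(n,f['p'],k,px(n,P0)[0],24)
    P=onz(n,c,.003); h=cv2.convexHull((P[:,:2]*1000).astype(np.float32))
    M=cv2.moments(h); print(n,k,round(M['m10']/M['m00'],1),round(M['m01']/M['m00'],1),'A',round(M['m00']),*show(P))
    ap=cv2.approxPolyDP(h,8,True)[:,0]; e=np.diff(np.r_[ap,ap[:1]],axis=0); print('   ',len(ap),[(round(float(np.hypot(*x))),round(float(np.degrees(np.arctan2(x[1],x[0])))))for x in e])
E
```

```text
top mround 640.3 -286.6 A 4603 [ 640.4 -286.7] [76.3 76.4] 38.7
    8 [(26, 97), (28, 138), (28, 180), (31, -135), (33, -85), (30, -38), (26, 5), (34, 50)]
top mhex 475.7 273.0 A 4347 [475.6 273.1] [79.1 71.4] 83.2
    6 [(38, 142), (32, -162), (46, -108), (46, -29), (32, 26), (39, 84)]
top msq 609.5 -106.8 A 3809 [ 609.5 -106.8] [62.1 62.2] 83.7
    4 [(59, 173), (60, -97), (59, -6), (59, 83)]
top mlong 445.2 -88.2 A 5508 [445.3 -88.1] [109.1  51.2] 9.3
    4 [(46, 101), (106, -170), (48, -79), (105, 11)]
side mround 637.2 -283.2 A 2887 [ 637.6 -283. ] [53.4 65.9] 12.3
    7 [(39, 83), (26, 130), (25, -176), (16, -129), (38, -78), (19, -37), (25, 10)]
side mhex 474.6 273.5 A 2356 [474.2 274.1] [51.9 55.9] 54.1
    6 [(25, 39), (25, 79), (33, 139), (28, -153), (25, -99), (38, -39)]
side msq 605.9 -103.0 A 3034 [ 606.5 -103.5] [57.4 57.2] 82.5
    4 [(47, 77), (56, 178), (49, -97), (51, 1)]
side mlong 446.3 -98.0 A 26427 [446.5 -97.3] [150.8 224.8] 16.5
    9 [(61, 45), (83, 88), (81, 119), (68, 163), (60, -132), (80, -92), (82, -61), (35, -33), (33, -4)]
```

```bash
cat >> h.py <<'E'
def harm(P,k,interior=False):
    # direction (deg, mod 360/k) of corners/long axis, from polygon filled at 0.25mm
    q=P[:,:2]*1000; c0=q.mean(0); h=cv2.convexHull(((q-c0)*8+800).astype(np.float32))
    im=np.zeros((1600,1600),np.uint8); cv2.fillConvexPoly(im,h.astype(np.int32),1); y,x=np.nonzero(im)
    z=(x-x.mean())+1j*(y-y.mean()); 
    return float(np.degrees(np.angle((z**k).sum())/k)), ((x.mean()-800)/8+c0[0], (y.mean()-800)/8+c0[1])
def topface(n,d,xy,h,r=.06,lo=.008):
    C=cloud(n,d); return C[(np.hypot(C[...,0]-xy[0],C[...,1]-xy[1])<r)&(C[...,2]>h-lo)&(C[...,2]<h+.01)]
E
python3 - <<'E'
from h import *
a=np.load("top0.npz")
for k,K in(('mhex',6),('msq',4),('mlong',2)):
    c,m=matmask('top',a['p'],k,MAT[k],24); P=onz('top',c,.003); ang,cc=harm(P,K); 
    print(k,'corner dir',round(ang,1),'flat dir',round(ang+(180/K if K>2 else 0),1),np.round(cc,1))
for k,K in(('hex',6),('hold',4),('stick',2),('red',2)):
    u,v,h=OBJ[k]; P=topface('top',a['d'],onz('top',[(u,v)],h)[0],h,lo=.02)
    P=onz('top',px('top',P),h) 
    ang,cc=harm(P,K); print(k,'corner',round(ang,1),'flat',round(ang+(180/K if K>2 else 0),1),np.round(cc,1),len(P))
# colour-based for objects
s=4;q=cv2.GaussianBlur(cv2.resize(a['p'],None,fx=s,fy=s,interpolation=cv2.INTER_CUBIC),(0,0),1.5);hsv=cv2.cvtColor(q,cv2.COLOR_RGB2HSV).astype(int)
for k,K,f in(('hex',6,lambda H,S,V:(H>40)&(H<95)),('hold',4,lambda H,S,V:((H>85)&(H<130))),('stick',2,lambda H,S,V:(S>135)&(V>120)&(H>14)),('red',2,lambda H,S,V:((H<6)|(H>170))&(S>150)&(V>110))):
    u,v,h=OBJ[k]; m=f(hsv[...,0],hsv[...,1],hsv[...,2]); yy,xx=np.mgrid[0:m.shape[0],0:m.shape[1]]
    m=(m&(np.hypot((xx+.5)/s-.5-u,(yy+.5)/s-.5-v)<22)).astype(np.uint8)
    cs,_=cv2.findContours(m,cv2.RETR_EXTERNAL,cv2.CHAIN_APPROX_NONE);c=max(cs,key=cv2.contourArea)[:,0].astype(float);c=(c+.5)/s-.5
    P=onz('top',c,h); ang,cc=harm(P,K); print('col',k,'flat',round(ang+(180/K if K>2 else 0),1),np.round(cc,1),*show(P))
E
```

```text
mhex corner dir 22.6 flat dir 52.6 [475.6 272.9]
msq corner dir 38.8 flat dir 83.8 [ 609.4 -106.9]
mlong corner dir 9.4 flat dir 9.4 [445.1 -88.2]
hex corner 25.3 flat 55.3 [456.8  67.1] 277
hold corner -11.8 flat 33.2 [627.4  83.6] 205
stick corner -20.0 flat -20.0 [ 446.3 -266.9] 318
red corner 68.7 flat 68.7 [622.6 279.1] 280
col hex flat 53.9 [456.6  67.6] [456.7  67.5] [63.6 56.8] 84.9
col hold flat 80.4 [616.2  77.6] [616.1  76.9] [24.2 44.6] 31.1
col stick flat -20.3 [ 445.1 -267.5] [ 445.3 -267.7] [34.1 92.7] 69.6
col red flat -7.1 [622.9 281.1] [622.8 281.2] [58.6 57.8] 27.1
```

```bash
cat > go.py <<'E'
import sys,numpy as np
from h import *
# go.py x y z jawyaw n(rows) [turnrows] : mm,deg ; prints per-row tool-frame units
o=get_obs(); p=o['position']*1000; M=R.from_quat(o['ee_rot']); A=M.as_matrix()
yaw=np.degrees(np.arctan2(A[1,1],A[0,1])); tilt=np.degrees(np.arccos(-A[2,2]))
print('t %.2f pos'%o['clock'],np.round(p,1),'yaw %.1f tilt %.2f'%(yaw,tilt),'F',np.round(o['ft_force'],1),'w',round(o['grip_width']*85.4,1))
if len(sys.argv)>1:
    x,y,z,jy=map(float,sys.argv[1:5]); n=int(sys.argv[5]) if len(sys.argv)>5 else 10
    d=np.array([x,y,z])-p; dy=(jy-yaw+180)%360-180
    Z=np.array([0,0,-1.]); T=R.from_euler('z',jy,degrees=True).as_matrix()@np.array([[0,1,0],[0,0,0],[0,0,0]]).T*0
    Y=np.array([np.cos(np.radians(jy)),np.sin(np.radians(jy)),0]); X=np.cross(Y,Z); G=np.c_[X,Y,Z]
    rv=(M.inv()*R.from_matrix(G)).as_rotvec(degrees=True); print('dpos',np.round(d,1),'dist %.0f'%np.hypot(d[0],d[1]),'rotvec units',np.round(rv/8,2))
    for i in range(n):
        Mi=M*R.from_rotvec(rv*i/n,degrees=True); s=Mi.inv().apply(d/n)/40; print(np.round(s,2),np.round(rv/8/n,2))
E
python3 go.py 623 281 200 50 26
```

```text
t 0.10 pos [ 269.4 -563.7  303.2] yaw -64.5 tilt 0.07 F [-0.5  0.  -1. ] w 85.3
dpos [ 353.6  844.7 -103.2] dist 916 rotvec units [-1.000e-02 -1.000e-02 -1.431e+01]
[ 0.66 -0.59  0.1 ] [-0.   -0.   -0.55]
[ 0.7  -0.53  0.1 ] [-0.   -0.   -0.55]
[ 0.74 -0.48  0.1 ] [-0.   -0.   -0.55]
[ 0.77 -0.42  0.1 ] [-0.   -0.   -0.55]
[ 0.8  -0.36  0.1 ] [-0.   -0.   -0.55]
[ 0.83 -0.3   0.1 ] [-0.   -0.   -0.55]
[ 0.85 -0.23  0.1 ] [-0.   -0.   -0.55]
[ 0.86 -0.17  0.1 ] [-0.   -0.   -0.55]
[ 0.87 -0.1   0.1 ] [-0.   -0.   -0.55]
[ 0.88 -0.03  0.1 ] [-0.   -0.   -0.55]
[0.88 0.04 0.1 ] [-0.   -0.   -0.55]
[0.87 0.1  0.1 ] [-0.   -0.   -0.55]
[0.86 0.17 0.1 ] [-0.   -0.   -0.55]
[0.85 0.24 0.1 ] [-0.   -0.   -0.55]
[0.83 0.3  0.1 ] [-0.   -0.   -0.55]
[0.8  0.36 0.1 ] [-0.   -0.   -0.55]
[0.77 0.42 0.1 ] [-0.   -0.   -0.55]
[0.74 0.48 0.1 ] [-0.   -0.   -0.55]
[0.7  0.54 0.1 ] [-0.   -0.   -0.55]
[0.66 0.59 0.1 ] [-0.   -0.   -0.55]
[0.61 0.64 0.1 ] [-0.   -0.   -0.55]
[0.56 0.68 0.1 ] [-0.   -0.   -0.55]
[0.5  0.72 0.1 ] [-0.   -0.   -0.55]
[0.45 0.76 0.1 ] [-0.   -0.   -0.55]
[0.39 0.79 0.1 ] [-0.   -0.   -0.55]
[0.33 0.82 0.1 ] [-0.   -0.   -0.55]
```

```bash
python3 -m crank '0.65 -0.6 0 0 0 -0.55 85; 0.7 -0.55 0 0 0 -0.55 85; 0.75 -0.5 0 0 0 -0.55 85; 0.77 -0.42 0 0 0 -0.55 85; 0.8 -0.35 0 0 0 -0.55 85; 0.83 -0.3 0 0 0 -0.55 85; 0.85 -0.25 0 0 0 -0.55 85; 0.86 -0.17 0 0 0 -0.55 85; 0.87 -0.1 0 0 0 -0.55 85; 0.88 -0.03 0 0 0 -0.55 85' 40; python3 go.py 623 281 200 50 16
```

```text
clock: 1.1
position: [0.4005, -0.2267, 0.2988]
ee_rot: [0.816, 0.579, -0.002, -0.004]
ft_force: [0.5, -0.1, 0.1]
grip_width: 0.996
t 1.10 pos [ 400.5 -226.7  298.8] yaw -19.3 tilt 0.48 F [ 0.5 -0.1  0.1] w 85.1
dpos [222.5 507.7 -98.8] dist 554 rotvec units [-0.05 -0.04 -8.66]
[0.86 0.07 0.15] [-0.   -0.   -0.54]
[0.86 0.13 0.15] [-0.   -0.   -0.54]
[0.84 0.2  0.15] [-0.   -0.   -0.54]
[0.83 0.26 0.15] [-0.   -0.   -0.54]
[0.8  0.32 0.15] [-0.   -0.   -0.54]
[0.78 0.38 0.15] [-0.   -0.   -0.54]
[0.75 0.44 0.15] [-0.   -0.   -0.54]
[0.71 0.49 0.15] [-0.   -0.   -0.54]
[0.67 0.55 0.15] [-0.   -0.   -0.54]
[0.63 0.6  0.15] [-0.   -0.   -0.54]
[0.58 0.64 0.15] [-0.   -0.   -0.54]
[0.53 0.68 0.15] [-0.   -0.   -0.54]
[0.48 0.72 0.15] [-0.   -0.   -0.54]
[0.42 0.76 0.15] [-0.   -0.   -0.54]
[0.37 0.79 0.15] [-0.   -0.   -0.54]
[0.31 0.81 0.15] [-0.   -0.   -0.54]
```

```bash
python3 -m crank '0.92 0.07 0 0 0 -0.65 85; 0.92 0.15 0 0 0 -0.65 85; 0.9 0.23 0 0 0 -0.65 85; 0.88 0.31 0 0 0 -0.65 85; 0.85 0.4 0 0 0 -0.65 85; 0.8 0.48 0 0 0 -0.65 85; 0.77 0.55 0 0 0 -0.65 85; 0.72 0.6 0 0 0 -0.65 85; 0.66 0.66 0 0 0 -0.65 85; 0.6 0.72 0 0 0 -0.65 85'; python3 go.py 623 281 150 50 7
```

```text
clock: 2.1
position: [0.5446, 0.133, 0.2972]
ee_rot: [0.464, 0.886, -0.001, -0.005]
ft_force: [0.3, -0.3, 0.4]
grip_width: 0.994
t 2.10 pos [544.6 133.  297.2] yaw 34.7 tilt 0.56 F [ 0.3 -0.3  0.4] w 84.9
dpos [  78.4  148.  -147.2] dist 167 rotvec units [-0.04 -0.06 -1.91]
[0.27 0.53 0.52] [-0.01 -0.01 -0.27]
[0.25 0.54 0.52] [-0.01 -0.01 -0.27]
[0.23 0.55 0.52] [-0.01 -0.01 -0.27]
[0.21 0.56 0.52] [-0.01 -0.01 -0.27]
[0.19 0.57 0.52] [-0.01 -0.01 -0.27]
[0.17 0.57 0.53] [-0.01 -0.01 -0.27]
[0.15 0.58 0.53] [-0.01 -0.01 -0.27]
```

```bash
python3 -m crank '0.27 0.53 0.52 -0.01 -0.01 -0.27 85; 0.25 0.54 0.52 -0.01 -0.01 -0.27 85; 0.23 0.55 0.52 -0.01 -0.01 -0.27 85; 0.21 0.56 0.52 -0.01 -0.01 -0.27 85; 0.19 0.57 0.52 -0.01 -0.01 -0.27 85; 0.17 0.57 0.53 -0.01 -0.01 -0.27 85; 0.15 0.58 0.53 -0.01 -0.01 -0.27 85; 0 0 0 0 0 0 85; 0 0 0 0 0 0 85; 0 0 0 0 0 0 85'; python3 go.py 623 281 80 50 4
python3 - <<'E'
from h import *
for n in("top","side"):
    p,d=camera(n); np.savez(f"{n}1.npz",p=p,d=d)
    u,v=px(n,[.623,.281,.08])[0].astype(int); cv2.imwrite(f"pics/{n}1.png",cv2.resize(p[max(v-60,0):v+60,u-70:u+70,::-1],None,fx=4,fy=4,interpolation=cv2.INTER_CUBIC))
E
```

```text
clock: 3.1
position: [0.6229, 0.2923, 0.1409]
ee_rot: [0.334, 0.942, 0.001, -0.001]
ft_force: [-0.2, 0.8, 0.1]
grip_width: 0.996
t 3.10 pos [622.9 292.3 140.9] yaw 50.9 tilt 0.12 F [-0.2  0.8  0.1] w 85.1
dpos [  0.1 -11.3 -60.9] dist 11 rotvec units [ 0.   -0.01  0.12]
[-0.05 -0.05  0.38] [ 0.   -0.    0.03]
[-0.05 -0.05  0.38] [ 0.   -0.    0.03]
[-0.05 -0.05  0.38] [ 0.   -0.    0.03]
[-0.05 -0.05  0.38] [ 0.   -0.    0.03]
```

View pics/top1.png

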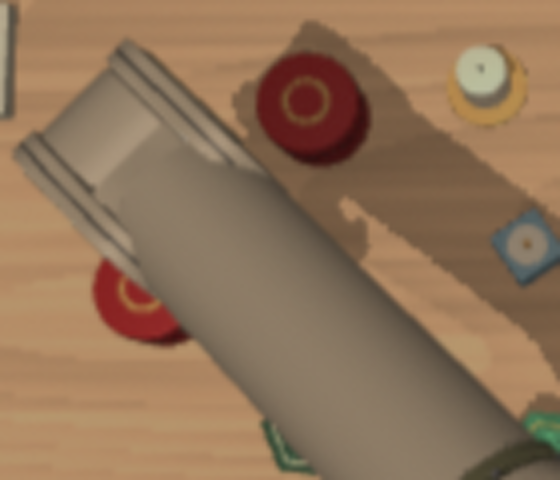

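View pics/side1.png

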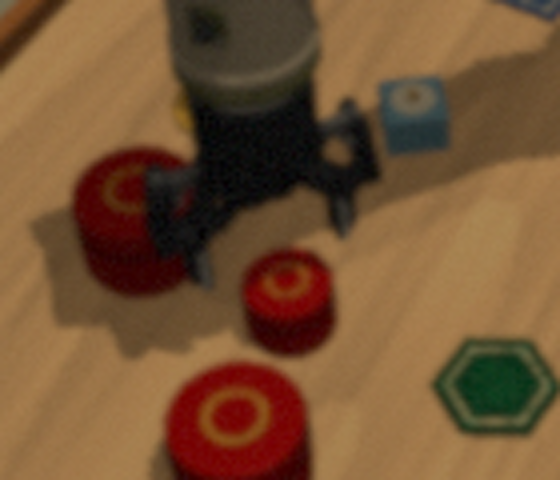

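Run:
```python
from h import *
c,s=np.cos(np.radians(50.9)),np.sin(np.radians(50.9))
u,v=px('side',[.623,.281,.08])[0].astype(int)
for z in(.141,.081,.075):
  for r in(-.05,-.0425,0,.0425,.05):
    q=px('side',[.6229+r*c,.2923+r*s,z])[0]; print(z,r,np.round((q-[u-70,v-60])*4))
```

```text
0.141 -0.05 [338. 163.]
0.141 -0.0425 [327. 167.]
0.141 0 [263. 190.]
0.141 0.0425 [198. 214.]
0.141 0.05 [186. 218.]
0.081 -0.05 [344. 227.]
0.081 -0.0425 [333. 231.]
0.081 0 [272. 253.]
0.081 0.0425 [209. 277.]
0.081 0.05 [198. 281.]
0.075 -0.05 [344. 233.]
0.075 -0.0425 [334. 237.]
0.075 0 [273. 259.]
0.075 0.0425 [210. 283.]
0.075 0.05 [199. 287.]
```

```bash
python3 -m crank '-0.07 -0.07 0.1 0 0 0.06 85; -0.07 -0.07 0.2 0 0 0.06 85; -0.04 -0.05 0.3 0 0 0 85; 0 0 0.3 0 0 0 85; 0 0 0.3 0 0 0 85; 0 0 0.15 0 0 0 85; 0 0 0 0 0 0 85; 0 0 0 0 0 0 85; 0 0 0 0 0 0 50; 0 0 0 0 0 0 50' 40; python3 go.py 622 282.5 80 50 1
```

```text
clock: 4.2
position: [0.6251, 0.2784, 0.0846]
ee_rot: [0.345, 0.939, 0.001, 0.001]
ft_force: [1.4, 0.5, 0.7]
grip_width: 0.712
t 4.20 pos [625.1 278.4  84.6] yaw 49.7 tilt 0.17 F [1.4 0.5 0.7] w 60.8
dpos [-3.1  4.1 -4.6] dist 5 rotvec units [ 0.02  0.01 -0.04]
[0.13 0.03 0.12] [ 0.02  0.01 -0.04]
```

```bash
python3 -m crank '0 0 0 0 0 0 50; 0 0 0 0 0 0 50; 0 0 -0.2 0 0 0 50; 0 0 -0.4 0 0 0 50; 0 0 -0.5 0 0 0 50; 0 0 -0.5 0 0 0 50; 0 0 -0.5 0 0 0 50; 0 0 -0.3 0 0 0 50; -0.2 -0.15 -0.1 0 0 0 50; -0.4 -0.3 0 0 0 0 50' 45; python3 go.py 640.4 -289.7 190 20 15
```

```text
clock: 5.2
position: [0.6302, 0.2518, 0.1957]
ee_rot: [0.342, 0.94, 0.003, 0.002]
ft_force: [0.6, -0.3, -1.4]
grip_width: 0.712
t 5.20 pos [630.2 251.8 195.7] yaw 50.0 tilt 0.39 F [ 0.6 -0.3 -1.4] w 60.8
dpos [  10.2 -541.5   -5.7] dist 542 rotvec units [ 0.05 -0.    3.75]
[-0.59 -0.68  0.01] [ 0.   -0.    0.25]
[-0.62 -0.66  0.01] [ 0.   -0.    0.25]
[-0.64 -0.64  0.01] [ 0.   -0.    0.25]
[-0.66 -0.61  0.01] [ 0.   -0.    0.25]
[-0.68 -0.59  0.01] [ 0.   -0.    0.25]
[-0.7  -0.57  0.01] [ 0.   -0.    0.25]
[-0.72 -0.54  0.01] [ 0.   -0.    0.25]
[-0.74 -0.52  0.01] [ 0.   -0.    0.25]
[-0.76 -0.49  0.01] [ 0.   -0.    0.25]
[-0.77 -0.46  0.01] [ 0.   -0.    0.25]
[-0.79 -0.44  0.01] [ 0.   -0.    0.25]
[-0.8  -0.41  0.01] [ 0.   -0.    0.25]
[-0.82 -0.38  0.01] [ 0.   -0.    0.25]
[-0.83 -0.35  0.01] [ 0.   -0.    0.25]
[-0.84 -0.32  0.01] [ 0.   -0.    0.25]
```

```bash
python3 -m crank '-0.59 -0.68 0 0 0 0.25 50; -0.62 -0.66 0 0 0 0.25 50; -0.64 -0.64 0 0 0 0.25 50; -0.66 -0.61 0 0 0 0.25 50; -0.68 -0.59 0 0 0 0.25 50; -0.7 -0.57 0 0 0 0.25 50; -0.72 -0.54 0 0 0 0.25 50; -0.74 -0.52 0 0 0 0.25 50; -0.76 -0.49 0 0 0 0.25 50; -0.77 -0.46 0 0 0 0.25 50'; python3 go.py 640.4 -289.7 180 20 5
```

```text
clock: 6.2
position: [0.6315, -0.1289, 0.1915]
ee_rot: [0.506, 0.863, 0.001, -0.001]
ft_force: [0.2, 0.5, -2.9]
grip_width: 0.708
t 6.20 pos [ 631.5 -128.9  191.5] yaw 29.2 tilt 0.14 F [ 0.2  0.5 -2.9] w 60.5
dpos [   8.9 -160.8  -11.5] dist 161 rotvec units [ 0.01 -0.02  1.16]
[-0.72 -0.35  0.06] [ 0.   -0.    0.23]
[-0.73 -0.33  0.06] [ 0.   -0.    0.23]
[-0.74 -0.31  0.06] [ 0.   -0.    0.23]
[-0.75 -0.28  0.06] [ 0.   -0.    0.23]
[-0.76 -0.26  0.06] [ 0.   -0.    0.23]
```

```bash
python3 -m crank '-0.72 -0.34 0 0 0 0.23 50; -0.73 -0.32 0 0 0 0.23 50; -0.74 -0.3 0.1 0 0 0.23 50; -0.6 -0.22 0.2 0 0 0.23 50; -0.36 -0.12 0.3 0 0 0.2 50; -0.15 -0.05 0.3 0 0 0 50; 0 0 0.3 0 0 0 50; 0 0 0.2 0 0 0 50; 0 0 0 0 0 0 50; 0 0 0 0 0 0 50'; python3 go.py 640.4 -289.7 92 20 4
```

```text
clock: 7.2
position: [0.6348, -0.2835, 0.1265]
ee_rot: [0.577, 0.817, -0.001, -0.004]
ft_force: [0.2, -0.3, -2.5]
grip_width: 0.713
t 7.20 pos [ 634.8 -283.5  126.5] yaw 19.5 tilt 0.47 F [ 0.2 -0.3 -2.5] w 60.9
dpos [  5.6  -6.2 -34.5] dist 8 rotvec units [-0.04 -0.04 -0.06]
[-0.05  0.02  0.22] [-0.01 -0.01 -0.01]
[-0.05  0.02  0.22] [-0.01 -0.01 -0.01]
[-0.05  0.02  0.22] [-0.01 -0.01 -0.01]
[-0.05  0.02  0.22] [-0.01 -0.01 -0.01]
```

```bash
python3 -m crank '-0.06 0.03 0.1 -0.04 -0.04 -0.06 50; -0.06 0.03 0.2 0 0 0 50; -0.05 0.02 0.2 0 0 0 50; 0 0 0.2 0 0 0 50; 0 0 0.1 0 0 0 50; 0 0 0 0 0 0 50; 0 0 0 0 0 0 50; 0 0 0 0 0 0 50; 0 0 0 0 0 0 50; 0 0 0 0 0 0 50'; python3 go.py 640.4 -289.7 88 20 1
python3 - <<'E'
from h import *
n='side';p,d=camera(n); np.savez(f"{n}2.npz",p=p,d=d)
u,v=px(n,[.64,-.286,.04])[0].astype(int); cv2.imwrite(f"pics/{n}2.png",cv2.resize(p[max(v-50,0):v+50,u-70:u+70,::-1],None,fx=5,fy=5,interpolation=cv2.INTER_CUBIC))
E
```

```text
clock: 8.2
position: [0.642, -0.2874, 0.0936]
ee_rot: [0.572, 0.82, 0.001, 0.001]
ft_force: [-0.7, 0.3, -1.8]
grip_width: 0.715
t 8.20 pos [ 642.  -287.4   93.6] yaw 20.2 tilt 0.18 F [-0.7  0.3 -1.8] w 61.1
dpos [-1.6 -2.3 -5.6] dist 3 rotvec units [0.02 0.01 0.03]
[-0.04 -0.06  0.14] [0.02 0.01 0.03]
```

View pics/side2.png

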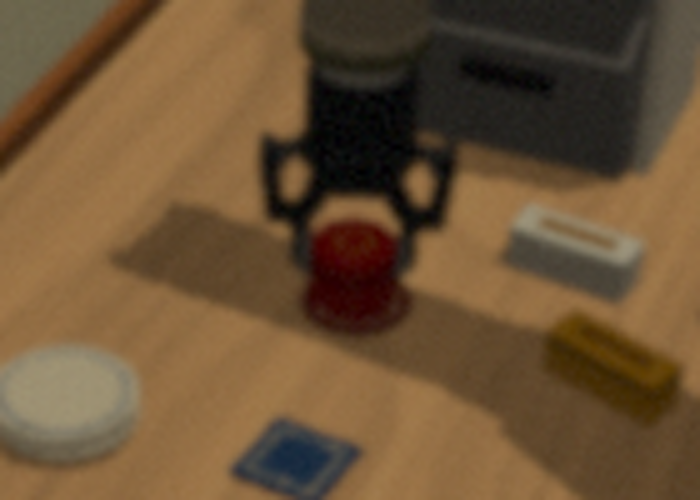

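```bash
python3 -m crank '-0.04 -0.06 0.04 0.02 0.01 0.03 50; 0 0 0.05 0 0 0 50; 0 0 0.04 0 0 0 50; 0 0 0.02 0 0 0 50; 0 0 0 0 0 0 50; 0 0 0 0 0 0 50; 0 0 0 0 0 0 50; 0 0 0 0 0 0 50; 0 0 0 0 0 0 50; 0 0 0 0 0 0 50'; python3 go.py 640.4 -289.7 88 20 1
```

```text
clock: 9.25
position: [0.6402, -0.2902, 0.0877]
ee_rot: [0.574, 0.819, -0.0, 0.0]
ft_force: [-0.5, -0.4, -1.0]
grip_width: 0.712
t 9.25 pos [ 640.2 -290.2   87.7] yaw 19.9 tilt 0.04 F [-0.5 -0.4 -1. ] w 60.8
dpos [0.2 0.5 0.3] dist 1 rotvec units [ 0.    0.01 -0.01]
[ 0.01  0.01 -0.01] [ 0.    0.01 -0.01]
```

```bash
python3 -m crank '0 0 0.02 0 0 0 50; 0 0 0 0 0 0 65; 0 0 0 0 0 0 75; 0 0 0 0 0 0 85; 0 0 0 0 0 0 85; 0 0 -0.2 0 0 0 85; 0 0 -0.5 0 0 0 85; 0 0 -0.8 0 0 0 85; 0 0 -0.9 0 0 0 85; 0 0.3 -0.6 0 0 0 85'; python3 go.py 455.5 69 160 54.3 10
```

```text
clock: 10.25
position: [0.6495, -0.2866, 0.2097]
ee_rot: [0.574, 0.819, -0.001, -0.002]
ft_force: [0.6, -0.3, -0.3]
grip_width: 0.997
t 10.25 pos [ 649.5 -286.6  209.7] yaw 19.9 tilt 0.29 F [ 0.6 -0.3 -0.3] w 85.1
dpos [-194.   355.6  -49.7] dist 405 rotvec units [-0.02 -0.03 -4.3 ]
[ 1.   -0.15  0.13] [-0.   -0.   -0.43]
[ 1.01 -0.09  0.13] [-0.   -0.   -0.43]
[ 1.01 -0.03  0.13] [-0.   -0.   -0.43]
[1.01 0.03 0.13] [-0.   -0.   -0.43]
[1.01 0.09 0.13] [-0.   -0.   -0.43]
[1.   0.15 0.13] [-0.   -0.   -0.43]
[0.99 0.21 0.13] [-0.   -0.   -0.43]
[0.98 0.27 0.13] [-0.   -0.   -0.43]
[0.96 0.33 0.12] [-0.   -0.   -0.43]
[0.94 0.38 0.12] [-0.   -0.   -0.43]
```

```bash
python3 -m crank '0.6 -0.2 0 0 0 -0.43 85; 0.98 -0.1 0 0 0 -0.45 85; 0.98 -0.03 0 0 0 -0.45 85; 0.98 0.03 0 0 0 -0.45 85; 0.98 0.09 0 0 0 -0.45 85; 0.98 0.15 0 0 0 -0.45 85; 0.98 0.21 0 0 0 -0.45 85; 0.96 0.27 0.1 0 0 -0.45 85; 0.9 0.33 0.1 0 0 -0.43 85; 0.6 0.25 0.1 0 0 -0.25 85'; python3 go.py 455.2 69.2 160 54.3 1
python3 - <<'E'
from h import *
p,d=camera('top'); np.savez("top2.npz",p=p,d=d)
P=topface('top',d,(.64,-.286),.049,lo=.01); print(harm(P,2),show(P),len(P))
c,m=matmask('top',p,'mround',MAT['mround'],24); print(show(onz('top',c,.003)))
u,v=MAT['mround'];cv2.imwrite("pics/top2.png",cv2.resize(p[v-40:v+40,u-50:u+50,::-1],None,fx=6,fy=6,interpolation=cv2.INTER_CUBIC))
E
```

```text
clock: 11.25
position: [0.464, 0.0393, 0.2069]
ee_rot: [0.3, 0.954, -0.002, 0.008]
ft_force: [-0.2, -0.2, 1.2]
grip_width: 0.995
t 11.25 pos [464.   39.3 206.9] yaw 55.1 tilt 0.91 F [-0.2 -0.2  1.2] w 85.0
dpos [ -8.8  29.9 -46.9] dist 31 rotvec units [0.   0.11 0.1 ]
[0.63 0.49 1.16] [0.   0.11 0.1 ]
(-57.60654713877232, (np.float64(640.3116624011716), np.float64(-285.764478187646))) (array([ 640.1, -285.7]), array([60. , 60.6]), 32.0) 277
(array([ 641.3, -287.8]), array([75.9, 79. ]), 43.2)
```

View pics/top2.png

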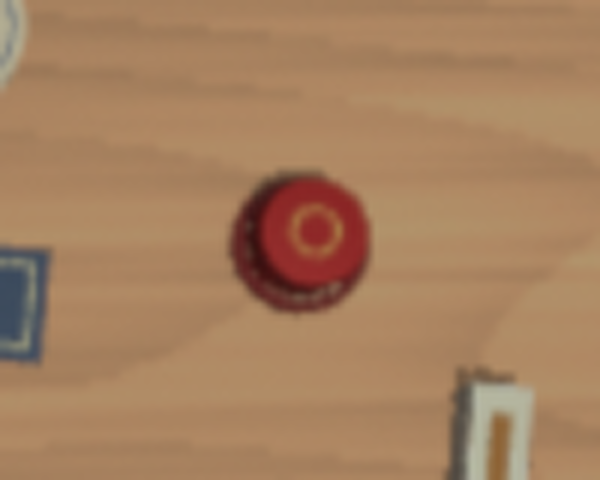

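```bash
python3 -m crank '0.25 0.2 0.1 0 0.11 0.1 85; 0.1 0.15 0.3 0 0 0 85; 0 0 0.4 0 0 0 85; 0 0 0.3 0 0 0 85; 0 0 0.1 0 0 0 85; 0 0 0 0 0 0 85; 0 0 0 0 0 0 85; 0 0 0 0 0 0 85; 0 0 0 0 0 0 85; 0 0 0 0 0 0 85'; python3 go.py 455.2 69.2 84 54.3 1
```

```text
clock: 12.3
position: [0.4602, 0.0638, 0.1616]
ee_rot: [0.303, 0.953, -0.001, 0.004]
ft_force: [0.7, 0.3, 0.4]
grip_width: 0.995
t 12.30 pos [460.2  63.8 161.6] yaw 54.7 tilt 0.42 F [0.7 0.3 0.4] w 85.0
dpos [ -5.    5.4 -77.6] dist 7 rotvec units [0.01 0.05 0.05]
[0.19 0.04 1.94] [0.01 0.05 0.05]
```

```bash
python3 -m crank '0.1 0.02 0.2 0.01 0.05 0.05 85; 0.07 0.02 0.4 0 0 0 85; 0.02 0 0.4 0 0 0 85; 0 0 0.4 0 0 0 85; 0 0 0.25 0 0 0 85; 0 0 0.1 0 0 0 85; 0 0 0 0 0 0 85; 0 0 0 0 0 0 85; 0 0 0 0 0 0 85; 0 0 0 0 0 0 85'; python3 go.py 455.2 69.2 82 54.3 1
```

```text
clock: 13.3
position: [0.4549, 0.0707, 0.0889]
ee_rot: [0.308, 0.951, 0.0, 0.0]
ft_force: [-0.1, 0.1, 0.8]
grip_width: 0.993
t 13.30 pos [454.9  70.7  88.9] yaw 54.2 tilt 0.04 F [-0.1  0.1  0.8] w 84.8
dpos [ 0.3 -1.5 -6.9] dist 2 rotvec units [ 0.    0.   -0.02]
[-0.03 -0.03  0.17] [ 0.    0.   -0.02]
```

```bash
python3 -m crank '-0.03 -0.03 0.08 0 0 0 85; 0 0 0.07 0 0 0 85; 0 0 0 0 0 0 85; 0 0 0 0 0 0 60; 0 0 0 0 0 0 45; 0 0 0 0 0 0 45; 0 0 0 0 0 0 45; 0 0 0 0 0 0 45; 0 0 0 0 0 0 45; 0 0 0 0 0 0 45' 45; python3 go.py 455.2 69.2 82 54.3 1
```

```text
clock: 14.3
position: [0.4557, 0.0686, 0.0832]
ee_rot: [0.308, 0.951, 0.0, 0.001]
ft_force: [-0.2, -1.2, 1.3]
grip_width: 0.673
t 14.30 pos [455.7  68.6  83.2] yaw 54.1 tilt 0.13 F [-0.2 -1.2  1.3] w 57.4
dpos [-0.5  0.6 -1.2] dist 1 rotvec units [ 0.01  0.01 -0.02]
[0.02 0.   0.03] [ 0.01  0.01 -0.02]
```

```bash
python3 -m crank '0 0 -0.2 0 0 0 45; 0 0 -0.4 0 0 0 45; 0 0 -0.5 0 0 0 45; 0.2 0.2 -0.3 0 0 0 45; 0.4 0.5 -0.1 0 0 0 45; 0.5 0.65 0 0 0 0.04 45; 0.5 0.7 0 0 0 0.04 45; 0.5 0.7 0 0 0 0.04 45; 0.4 0.6 0 0 0 0.04 45; 0.2 0.3 0 0 0 0.04 45'; python3 go.py 474.7 273.8 100 52.5 1
```

```text
clock: 15.3
position: [0.4528, 0.2586, 0.1485]
ee_rot: [0.324, 0.946, 0.0, 0.001]
ft_force: [-0.6, 0.2, -2.2]
grip_width: 0.67
t 15.30 pos [452.8 258.6 148.5] yaw 52.2 tilt 0.14 F [-0.6  0.2 -2.2] w 57.2
dpos [ 21.9  15.2 -48.5] dist 27 rotvec units [ 0.01  0.02 -0.04]
[-0.2   0.63  1.21] [ 0.01  0.02 -0.04]
```

```bash
python3 -m crank '-0.1 0.1 0 0 0 -0.04 45; -0.15 0.15 0.1 0 0 0 45; -0.1 0.1 0.2 0 0 0 45; 0 0.05 0.3 0 0 0 45; 0 0 0.3 0 0 0 45; 0 0 0.15 0 0 0 45; 0 0 0 0 0 0 45; 0 0 0 0 0 0 45; 0 0 0 0 0 0 45; 0 0 0 0 0 0 45'; python3 go.py 474.7 273.8 87 52.5 1
```

```text
clock: 16.3
position: [0.4741, 0.2624, 0.1021]
ee_rot: [0.321, 0.947, -0.001, 0.0]
ft_force: [0.8, 0.1, -1.4]
grip_width: 0.676
t 16.30 pos [474.1 262.4 102.1] yaw 52.5 tilt 0.08 F [ 0.8  0.1 -1.4] w 57.8
dpos [  0.6  11.4 -15.1] dist 11 rotvec units [-0.01  0.01  0.  ]
[0.16 0.24 0.38] [-0.01  0.01  0.  ]
```

```bash
python3 -m crank '0.08 0.1 0 0 0 0 45; 0.06 0.1 0.05 0 0 0 45; 0.02 0.04 0.1 0 0 0 45; 0 0 0.1 0 0 0 45; 0 0 0.05 0 0 0 45; 0 0 0 0 0 0 45; 0 0 0 0 0 0 45; 0 0 0 0 0 0 45; 0 0 0 0 0 0 45; 0 0 0 0 0 0 45'; python3 go.py 474.7 273.8 86.3 52.5 1
```

```text
clock: 17.3
position: [0.4753, 0.2753, 0.0898]
ee_rot: [0.321, 0.947, -0.0, 0.001]
ft_force: [0.3, -0.1, -2.0]
grip_width: 0.674
t 17.30 pos [475.3 275.3  89.8] yaw 52.5 tilt 0.10 F [ 0.3 -0.1 -2. ] w 57.6
dpos [-0.6 -1.5 -3.5] dist 2 rotvec units [0.   0.01 0.  ]
[-0.01 -0.04  0.09] [0.   0.01 0.  ]
```

```bash
python3 -m crank '-0.01 -0.04 0.03 0 0.01 0 45; 0 0 0.04 0 0 0 45; 0 0 0.02 0 0 0 45; 0 0 0.01 0 0 0 45; 0 0 0 0 0 0 45; 0 0 0 0 0 0 45; 0 0 0 0 0 0 65; 0 0 0 0 0 0 75; 0 0 0 0 0 0 85; 0 0 0 0 0 0 85'; python3 go.py 474.7 273.8 86.3 52.5 1
```

```text
clock: 18.3
position: [0.475, 0.2739, 0.0865]
ee_rot: [0.321, 0.947, 0.0, 0.001]
ft_force: [-0.0, 0.6, -0.2]
grip_width: 0.995
t 18.30 pos [475.  273.9  86.5] yaw 52.5 tilt 0.09 F [-0.   0.6 -0.2] w 85.0
dpos [-0.3 -0.1 -0.2] dist 0 rotvec units [0.01 0.01 0.  ]
[ 0.   -0.01  0.  ] [0.01 0.01 0.  ]
```

```bash
python3 -m crank '0 0 -0.3 0 0 0 85; 0 0 -0.6 0 0 0 85; 0 0 -0.8 0 0 0 85; 0 0 -0.5 0 0 0 85; -0.3 -0.05 -0.1 0 0 0.2 85; -0.7 -0.1 0 0 0 0.3 85; -0.9 -0.1 0 0 0 0.35 85; -0.95 -0.1 0 0 0 0.35 85; -0.9 -0.05 0 0 0 0.35 85; -0.6 0 0 0 0 0.3 85'; python3 go.py 626.3 85.5 150 33.2 3
```

```text
clock: 19.3
position: [0.5948, 0.1312, 0.1823]
ee_rot: [0.448, 0.894, -0.001, 0.001]
ft_force: [0.4, -0.4, -0.2]
grip_width: 0.995
t 19.30 pos [594.8 131.2 182.3] yaw 36.8 tilt 0.14 F [ 0.4 -0.4 -0.2] w 85.0
dpos [ 31.5 -45.7 -32.3] dist 55 rotvec units [-0.01  0.02  0.45]
[-0.46 -0.02  0.27] [-0.    0.01  0.15]
[-0.46 -0.01  0.27] [-0.    0.01  0.15]
[-0.46  0.    0.27] [-0.    0.01  0.15]
```

Also check the hex tin while slowing down.

```bash
python3 -m crank '-0.45 -0.02 0 0 0 0.2 85; -0.35 -0.02 0.1 0 0 0.1 85; -0.2 -0.02 0.2 0 0 0 85; -0.1 0 0.3 0 0 0 85; 0 0 0.2 0 0 0 85; 0 0 0 0 0 0 85; 0 0 0 0 0 0 85; 0 0 0 0 0 0 85; 0 0 0 0 0 0 85; 0 0 0 0 0 0 85'; python3 go.py 626.3 85.5 76 33.2 1
python3 - <<'E'
from h import *
p,d=camera('top'); np.savez("top3.npz",p=p,d=d)
P=topface('top',d,(.475,.273),.055,lo=.02); P=onz('top',px('top',P),.055);print(harm(P,6),show(P),len(P))
u,v=MAT['mhex'];cv2.imwrite("pics/top3.png",cv2.resize(p[v-40:v+40,u-50:u+50,::-1],None,fx=6,fy=6,interpolation=cv2.INTER_CUBIC))
E
```

```text
clock: 20.3
position: [0.6187, 0.0916, 0.145]
ee_rot: [0.468, 0.884, -0.002, -0.001]
ft_force: [-0.0, 0.1, 0.4]
grip_width: 0.996
t 20.30 pos [618.7  91.6 145. ] yaw 34.3 tilt 0.26 F [-0.   0.1  0.4] w 85.0
dpos [  7.6  -6.1 -69. ] dist 10 rotvec units [-0.03 -0.01  0.13]
[-0.23  0.08  1.72] [-0.03 -0.01  0.13]
(22.63456242206336, (np.float64(476.38173622802367), np.float64(271.77321995401314))) (array([476.3, 272.3]), array([66.8, 57.9]), 82.2) 294
```

View pics/top3.png

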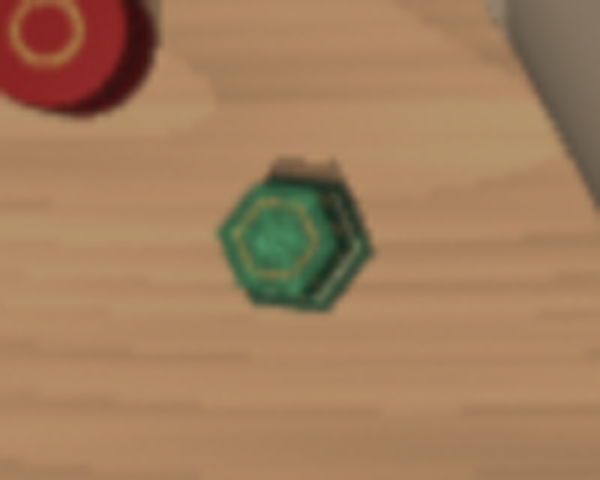

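```bash
python3 -m crank '-0.1 0.04 0.1 -0.03 -0.01 0.13 85; -0.08 0.03 0.3 0 0 0 85; -0.04 0 0.4 0 0 0 85; 0 0 0.4 0 0 0 85; 0 0 0.25 0 0 0 85; 0 0 0.1 0 0 0 85; 0 0 0 0 0 0 85; 0 0 0 0 0 0 85; 0 0 0 0 0 0 85; 0 0 0 0 0 0 85'; python3 go.py 626.3 85.5 77 33.2 1
```

```text
clock: 21.35
position: [0.6263, 0.085, 0.0767]
ee_rot: [0.476, 0.879, -0.0, -0.0]
ft_force: [-0.3, 0.2, -0.2]
grip_width: 0.998
t 21.35 pos [626.3  85.   76.7] yaw 33.1 tilt 0.05 F [-0.3  0.2 -0.2] w 85.3
dpos [-0.   0.5  0.3] dist 0 rotvec units [-0.01  0.   -0.01]
[ 0.01  0.01 -0.01] [-0.01  0.   -0.01]
```

Right on; close and lift.

```bash
python3 -m crank '0 0 0 0 0 0 60; 0 0 0 0 0 0 35; 0 0 0 0 0 0 35; 0 0 0 0 0 0 35; 0 0 0 0 0 0 35; 0 0 0 0 0 0 35; 0 0 -0.2 0 0 0 35; 0 0 -0.4 0 0 0 35; 0 0 -0.5 0 0 0 35; 0 0 -0.3 0 0 0 35' 45; python3 go.py 608 -105.3 130 -6.2 8
```

```text
clock: 22.35
position: [0.6259, 0.0851, 0.1364]
ee_rot: [0.476, 0.879, -0.001, -0.001]
ft_force: [0.3, 0.6, -1.2]
grip_width: 0.554
t 22.35 pos [625.9  85.1 136.4] yaw 33.1 tilt 0.11 F [ 0.3  0.6 -1.2] w 47.3
dpos [ -17.9 -190.4   -6.4] dist 191 rotvec units [-0.01  0.    4.92]
[-0.47 -0.37  0.02] [-0.    0.    0.61]
[-0.5  -0.33  0.02] [-0.    0.    0.61]
[-0.52 -0.29  0.02] [-0.    0.    0.61]
[-0.55 -0.24  0.02] [-0.    0.    0.61]
[-0.57 -0.19  0.02] [-0.    0.    0.61]
[-0.58 -0.14  0.02] [-0.    0.    0.61]
[-0.59 -0.09  0.02] [-0.    0.    0.61]
[-0.6  -0.04  0.02] [-0.    0.    0.61]
```

```bash
python3 -m crank '-0.3 -0.25 0 0 0 0.5 35; -0.5 -0.33 0 0 0 0.6 35; -0.52 -0.3 0 0 0 0.62 35; -0.55 -0.24 0 0 0 0.62 35; -0.57 -0.19 0 0 0 0.62 35; -0.58 -0.14 0 0 0 0.62 35; -0.55 -0.09 0 0 0 0.62 35; -0.4 -0.04 0 0 0 0.4 35; -0.2 0 0 0 0 0.15 35; 0 0 0 0 0 0 35'; python3 go.py 608 -105.2 95 -6.2 1
```

```text
clock: 23.35
position: [0.6111, -0.1, 0.1484]
ee_rot: [0.744, 0.668, 0.004, 0.003]
ft_force: [0.3, 0.1, -1.5]
grip_width: 0.557
t 23.35 pos [ 611.1 -100.   148.4] yaw -6.2 tilt 0.62 F [ 0.3  0.1 -1.5] w 47.6
dpos [ -3.1  -5.2 -53.4] dist 6 rotvec units [ 0.08 -0.01  0.01]
[-0.14 -0.08  1.33] [ 0.08 -0.01  0.01]
```

```bash
python3 -m crank '-0.06 -0.05 0.1 0.04 -0.01 0.01 35; -0.05 -0.03 0.3 0.04 0 0 35; 0 0 0.4 0 0 0 35; 0 0 0.3 0 0 0 35; 0 0 0.15 0 0 0 35; 0 0 0 0 0 0 35; 0 0 0 0 0 0 35; 0 0 0 0 0 0 35; 0 0 0 0 0 0 35; 0 0 0 0 0 0 35'; python3 go.py 608 -105.2 80 -6.2 1
```

```text
clock: 24.35
position: [0.6074, -0.0986, 0.0932]
ee_rot: [0.741, 0.671, 0.0, -0.002]
ft_force: [0.2, 0.4, -2.3]
grip_width: 0.555
t 24.35 pos [607.4 -98.6  93.2] yaw -5.7 tilt 0.26 F [ 0.2  0.4 -2.3] w 47.4
dpos [  0.6  -6.6 -13.2] dist 7 rotvec units [-0.02 -0.02  0.07]
[-0.16  0.03  0.33] [-0.02 -0.02  0.07]
```

```bash
python3 -m crank '-0.08 0.02 0.05 -0.02 -0.02 0.05 35; -0.06 0.01 0.1 0 0 0.02 35; -0.02 0 0.08 0 0 0 35; 0 0 0.05 0 0 0 35; 0 0 0 0 0 0 35; 0 0 0 0 0 0 35; 0 0 0 0 0 0 35; 0 0 0 0 0 0 35; 0 0 0 0 0 0 35; 0 0 0 0 0 0 35'; python3 go.py 608 -105.2 79.7 -6.2 1
```

```text
clock: 25.35
position: [0.6083, -0.106, 0.0817]
ee_rot: [0.745, 0.667, 0.001, 0.0]
ft_force: [0.2, 0.1, -2.0]
grip_width: 0.556
t 25.35 pos [ 608.3 -106.    81.7] yaw -6.3 tilt 0.08 F [ 0.2  0.1 -2. ] w 47.4
dpos [-0.3  0.8 -2. ] dist 1 rotvec units [ 0.01 -0.   -0.01]
[ 0.02 -0.01  0.05] [ 0.01 -0.   -0.01]
```

```bash
python3 -m crank '0.02 -0.01 0.02 0 0 0 35; 0 0 0.02 0 0 0 35; 0 0 0.02 0 0 0 35; 0 0 0 0 0 0 35; 0 0 0 0 0 0 35; 0 0 0 0 0 0 35; 0 0 0 0 0 0 60; 0 0 0 0 0 0 75; 0 0 0 0 0 0 85; 0 0 0 0 0 0 85'; python3 go.py 608 -105.2 79.7 -6.2 1
```

```text
clock: 26.35
position: [0.6084, -0.1049, 0.0811]
ee_rot: [0.745, 0.667, 0.001, 0.001]
ft_force: [0.3, -0.4, -1.0]
grip_width: 0.997
t 26.35 pos [ 608.4 -104.9   81.1] yaw -6.3 tilt 0.14 F [ 0.3 -0.4 -1. ] w 85.1
dpos [-0.4 -0.3 -1.4] dist 1 rotvec units [ 0.02  0.   -0.01]
[-0.01 -0.01  0.04] [ 0.02  0.   -0.01]
```

```bash
python3 -m crank '0 0 -0.3 0 0 0 85; 0 0 -0.6 0 0 0 85; 0 0 -0.8 0 0 0 85; 0 0 -0.4 0 0 -0.3 85; 0 0 0 0 0 -0.7 85; 0 0 0 0 0 -0.9 85; 0 0 0 0 0 -0.9 85; 0 0 0 0 0 -0.9 85; 0 0 0 0 0 -0.9 85; 0 0 0 0 0 -0.9 85'; python3 go.py 444.5 -266 160 69.8 6; python3 -c "
from workcell import *;print(get_obs()['joint_pos'].round(2))"
```

```text
clock: 27.35
position: [0.6096, -0.1042, 0.1785]
ee_rot: [0.428, 0.904, 0.001, 0.005]
ft_force: [-0.2, -0.1, 1.4]
grip_width: 0.994
t 27.35 pos [ 609.6 -104.2  178.5] yaw 39.4 tilt 0.55 F [-0.2 -0.1  1.4] w 84.9
dpos [-165.1 -161.8  -18.5] dist 231 rotvec units [ 0.02  0.07 -3.81]
[-0.08 -0.96  0.07] [ 0.    0.01 -0.63]
[ 0.   -0.96  0.07] [ 0.    0.01 -0.63]
[ 0.09 -0.96  0.07] [ 0.    0.01 -0.63]
[ 0.17 -0.95  0.07] [ 0.    0.01 -0.63]
[ 0.25 -0.93  0.08] [ 0.    0.01 -0.63]
[ 0.33 -0.9   0.08] [ 0.    0.01 -0.63]
[ 0.64  0.51 -0.71  1.6   0.36  1.16  0.54]
```

```bash
python3 -m crank '-0.08 -0.5 0 0 0.05 -0.6 85; 0.02 -0.9 0 0 0 -0.65 85; 0.1 -0.95 0 0 0 -0.65 85; 0.18 -0.95 0 0 0 -0.6 85; 0.26 -0.93 0 0 0 -0.55 85; 0.3 -0.7 0 0 0 -0.35 85; 0.2 -0.3 0 0 0 -0.1 85; 0 -0.1 0 0 0 0 85; 0 0 0 0 0 0 85; 0 0 0 0 0 0 85'; python3 go.py 444.5 -266 77 69.8 1
python3 - <<'E'
from h import *
p,d=camera('top'); np.savez("top4.npz",p=p,d=d)
P=topface('top',d,(.609,-.107),.039,lo=.015); P=onz('top',px('top',P),.039);print(harm(P,4),show(P),len(P))
u,v=MAT['msq'];cv2.imwrite("pics/top4.png",cv2.resize(p[v-40:v+40,u-50:u+50,::-1],None,fx=6,fy=6,interpolation=cv2.INTER_CUBIC))
E
```

```text
clock: 28.35
position: [0.4478, -0.2612, 0.1853]
ee_rot: [0.183, 0.983, -0.0, 0.005]
ft_force: [-0.2, -0.5, -0.4]
grip_width: 0.993
t 28.35 pos [ 447.8 -261.2  185.3] yaw 68.9 tilt 0.62 F [-0.2 -0.5 -0.4] w 84.8
dpos [  -3.3   -4.8 -108.3] dist 6 rotvec units [ 0.01  0.08 -0.11]
[ 0.06 -0.15  2.71] [ 0.01  0.08 -0.11]
(39.92521608498244, (np.float64(609.3495618056209), np.float64(-105.22404127170377))) (array([ 609.2, -104.4]), array([48.8, 48.8]), 82.9) 209
```

View pics/top4.png

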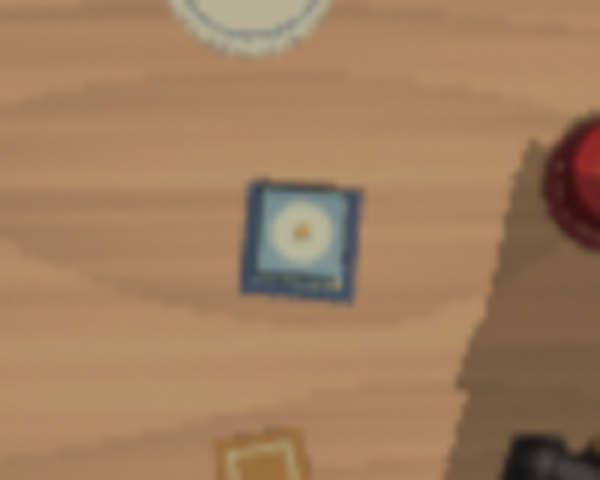

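```bash
python3 -m crank '0.03 -0.07 0.2 0.01 0.08 -0.1 85; 0.03 -0.06 0.4 0 0 0 85; 0 -0.02 0.5 0 0 0 85; 0 0 0.5 0 0 0 85; 0 0 0.5 0 0 0 85; 0 0 0.3 0 0 0 85; 0 0 0.12 0 0 0 85; 0 0 0 0 0 0 85; 0 0 0 0 0 0 85; 0 0 0 0 0 0 85'; python3 go.py 444.5 -266 77 69.8 1
```

```text
clock: 29.4
position: [0.4483, -0.2607, 0.0792]
ee_rot: [0.169, 0.986, 0.002, -0.001]
ft_force: [0.7, -0.1, 0.1]
grip_width: 0.998
t 29.40 pos [ 448.3 -260.7   79.2] yaw 70.6 tilt 0.21 F [ 0.7 -0.1  0.1] w 85.2
dpos [-3.8 -5.3 -2.2] dist 7 rotvec units [ 0.02 -0.02  0.1 ]
[ 0.05 -0.16  0.05] [ 0.02 -0.02  0.1 ]
```

```bash
python3 -m crank '0.03 -0.1 0.03 0 0 0.06 85; 0.02 -0.07 0.03 0 0 0.03 85; 0 -0.02 0.02 0 0 0 85; 0 0 0 0 0 0 85; 0 0 0 0 0 0 60; 0 0 0 0 0 0 25; 0 0 0 0 0 0 25; 0 0 0 0 0 0 25; 0 0 0 0 0 0 25; 0 0 0 0 0 0 25' 45; python3 go.py 444.5 -266 77 69.8 1
```

```text
clock: 30.4
position: [0.4442, -0.2688, 0.0777]
ee_rot: [0.176, 0.984, 0.0, 0.0]
ft_force: [-0.3, -0.3, 1.0]
grip_width: 0.391
t 30.40 pos [ 444.2 -268.8   77.7] yaw 69.8 tilt 0.07 F [-0.3 -0.3  1. ] w 33.4
dpos [ 0.3  2.8 -0.7] dist 3 rotvec units [ 0.01  0.01 -0.  ]
[0.02 0.07 0.02] [ 0.01  0.01 -0.  ]
```

```bash
python3 -m crank '0 0 -0.2 0 0 0 25; 0 0 -0.4 0 0 0 25; 0 0 -0.5 0 0 0 25; 0 0 -0.2 0 0 -0.3 25; 0 0 0 0 0 -0.5 25; 0 0 0 0 0 -0.6 25; 0 0 0 0 0 -0.6 25; 0 0 0 0 0 -0.6 25; 0 0 0 0 0 -0.5 25; 0 0 0 0 0 -0.2 25'; python3 go.py 444.4 -87.1 130 99.4 5
```

```text
clock: 31.4
position: [0.4452, -0.2683, 0.1421]
ee_rot: [-0.064, 0.998, -0.002, 0.002]
ft_force: [-0.0, -0.4, -1.4]
grip_width: 0.394
t 31.40 pos [ 445.2 -268.3  142.1] yaw 97.3 tilt 0.29 F [-0.  -0.4 -1.4] w 33.6
dpos [ -0.8 181.2 -12.1] dist 181 rotvec units [-0.03  0.03 -0.26]
[-0.11  0.9   0.06] [-0.01  0.01 -0.05]
[-0.12  0.9   0.06] [-0.01  0.01 -0.05]
[-0.12  0.9   0.06] [-0.01  0.01 -0.05]
[-0.13  0.9   0.06] [-0.01  0.01 -0.05]
[-0.14  0.9   0.06] [-0.01  0.01 -0.05]
```

```bash
python3 -m crank '-0.05 0.4 0 0 0 -0.05 25; -0.1 0.7 0 -0.03 0.03 -0.05 25; -0.12 0.8 0 0 0 -0.05 25; -0.12 0.8 0 0 0 -0.05 25; -0.12 0.75 0 0 0 0 25; -0.1 0.5 0 0 0 0 25; -0.05 0.25 0.1 0 0 0 25; 0 0.1 0.2 0 0 0 25; 0 0 0.1 0 0 0 25; 0 0 0 0 0 0 25'; python3 go.py 444.4 -87.1 90 99.4 1
```

```text
clock: 32.4
position: [0.4454, -0.0812, 0.1291]
ee_rot: [-0.075, 0.997, -0.002, 0.0]
ft_force: [-0.6, 0.8, -1.0]
grip_width: 0.391
t 32.40 pos [445.4 -81.2 129.1] yaw 98.5 tilt 0.19 F [-0.6  0.8 -1. ] w 33.4
dpos [ -1.   -5.9 -39.1] dist 6 rotvec units [-0.02  0.   -0.11]
[ 0.05 -0.14  0.98] [-0.02  0.   -0.11]
```

```bash
python3 -m crank '0.03 -0.07 0.1 -0.02 0 -0.07 25; 0.02 -0.05 0.2 0 0 -0.04 25; 0 -0.02 0.25 0 0 0 25; 0 0 0.25 0 0 0 25; 0 0 0.12 0 0 0 25; 0 0 0 0 0 0 25; 0 0 0 0 0 0 25; 0 0 0 0 0 0 25; 0 0 0 0 0 0 25; 0 0 0 0 0 0 25'; python3 go.py 444.4 -87.1 80.7 99.4 1
```

```text
clock: 33.4
position: [0.4441, -0.0897, 0.0887]
ee_rot: [-0.081, 0.997, 0.0, -0.0]
ft_force: [-0.4, 0.0, -1.2]
grip_width: 0.397
t 33.40 pos [444.1 -89.7  88.7] yaw 99.2 tilt 0.04 F [-0.4  0.  -1.2] w 33.9
dpos [ 0.3  2.6 -8. ] dist 3 rotvec units [ 0.   -0.   -0.02]
[-0.02  0.06  0.2 ] [ 0.   -0.   -0.02]
```

```bash
python3 -m crank '-0.02 0.06 0.05 0 0 -0.02 25; 0 0 0.07 0 0 0 25; 0 0 0.05 0 0 0 25; 0 0 0.03 0 0 0 25; 0 0 0 0 0 0 25; 0 0 0 0 0 0 25; 0 0 0 0 0 0 25; 0 0 0 0 0 0 25; 0 0 0 0 0 0 25; 0 0 0 0 0 0 25'; python3 go.py 444.4 -87.1 80.5 99.4 1
```

```text
clock: 34.4
position: [0.4449, -0.0871, 0.0807]
ee_rot: [-0.082, 0.997, -0.0, 0.0]
ft_force: [-2.1, -0.3, 1.0]
grip_width: 0.39
t 34.40 pos [444.9 -87.1  80.7] yaw 99.4 tilt 0.03 F [-2.1 -0.3  1. ] w 33.3
dpos [-0.5 -0.  -0.2] dist 1 rotvec units [-0.  0.  0.]
[0.01 0.   0.  ] [-0.  0.  0.]
```

Contact felt. Release, rise, and clear away to the right for the final look.

```bash
python3 -m crank '0 0 0 0 0 0 45; 0 0 0 0 0 0 65; 0 0 0 0 0 0 85; 0 0 0 0 0 0 85; 0 0 -0.3 0 0 0 85; 0 0 -0.6 0 0 0 85; 0 0 -0.8 0 0 0 85; 0 0 -0.8 0 0 0 85; 0 0 -0.6 0 0 0 85; 0 -0.3 -0.2 0 0 0 85'; python3 go.py
```

```text
clock: 35.4
position: [0.4467, -0.0959, 0.22]
ee_rot: [-0.085, 0.996, 0.001, -0.0]
ft_force: [-0.3, -0.5, -0.2]
grip_width: 0.995
t 35.40 pos [446.7 -95.9 220. ] yaw 99.8 tilt 0.13 F [-0.3 -0.5 -0.2] w 85.0
```

```bash
python3 -m crank '0 -0.7 0 0 0 0 85; 0 -1 0 0 0 0 85; 0 -1 0 0 0 0 85; 0 -1 0 0 0 0 85; 0 -1 0 0 0 0 85; 0 -1 0 0 0 0 85; 0 -1 0 0 0 0 85; 0 -1 0 0 0 0 85; 0 -0.6 0 0 0 0 85; 0 -0.2 0 0 0 0 85'; python3 go.py
python3 - <<'E'
from h import *
a=np.load("top0.npz")
for n in('top','side'):
    p,d=camera(n); np.savez(n+"5.npz",p=p,d=d); cv2.imwrite(f"pics/{n}5.png",p[:,:,::-1])
    if n=='top':
        for k,K,xy,h in(('red',2,(.640,-.286),.049),('hex',6,(.4756,.273),.055),('hold',4,(.609,-.107),.039),('stick',2,(.445,-.088),.039)):
            P=topface('top',d,xy,h,lo=.012); Q=onz('top',px('top',P),h); print(k,np.round(harm(Q,K)[0],1),np.round(harm(Q,K)[1],1),np.round(Q.mean(0)*1000,1),show(Q))
E
```

```text
clock: 36.4
position: [0.508, -0.4432, 0.2336]
ee_rot: [-0.088, 0.996, -0.003, 0.004]
ft_force: [-0.4, -0.2, -0.1]
grip_width: 0.998
t 36.40 pos [ 508.  -443.2  233.6] yaw 100.0 tilt 0.59 F [-0.4 -0.2 -0.1] w 85.3
red -65.4 [ 639.9 -284.8] [ 639.9 -285.    49. ] (array([ 640.4, -285.5]), array([59.1, 61. ]), 62.0)
hex 22.0 [476.7 272.2] [476.4 272.4  55. ] (array([476.5, 272.3]), array([66.8, 57.5]), 82.2)
hold 41.6 [ 610.1 -105. ] [ 609.7 -104.6   39. ] (array([ 610.4, -105.7]), array([47. , 47.7]), 88.9)
stick 9.2 [447.3 -86.7] [446.8 -86.8  39. ] (array([446.9, -86.7]), array([91.9, 34.4]), 9.6)
```

View pics/top5.png

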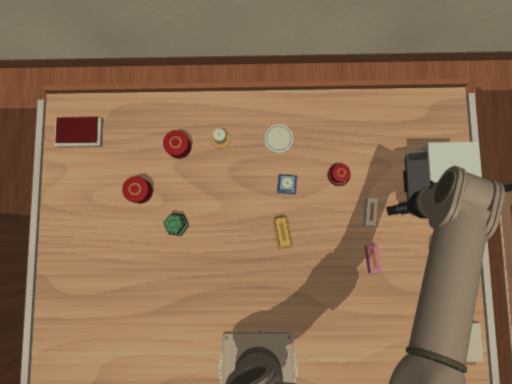

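View pics/side5.png

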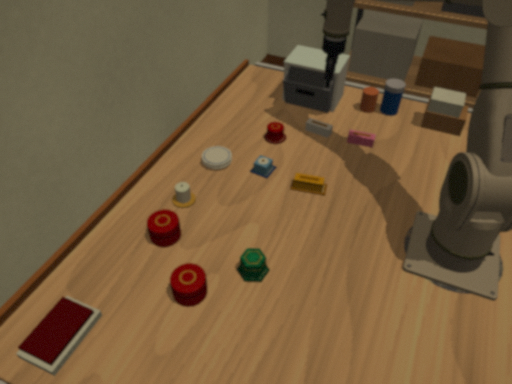

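Run:
```python
from h import *
a=np.load("top5.npz")['p'];b=np.load("side5.npz")['p']
t=a[165:260,255:355,::-1]; s=b[115:200,235:335,::-1]
cv2.imwrite("pics/z5t.png",cv2.resize(t,None,fx=6,fy=6,interpolation=cv2.INTER_CUBIC));cv2.imwrite("pics/z5s.png",cv2.resize(s,None,fx=6,fy=6,interpolation=cv2.INTER_CUBIC))
s=4;q=cv2.GaussianBlur(cv2.resize(a,None,fx=s,fy=s,interpolation=cv2.INTER_CUBIC),(0,0),1.5);hsv=cv2.cvtColor(q,cv2.COLOR_RGB2HSV).astype(int);H,S,V=hsv[...,0],hsv[...,1],hsv[...,2]
print(hsv[4*232:4*233,4*277:4*290:2].reshape(-1,3)[:27].tolist())
# brass tube of the holder and ring centroid of the red box
```

```text
[[18, 150, 134], [20, 146, 138], [21, 142, 156], [22, 141, 172], [22, 142, 178], [22, 143, 178], [21, 143, 176], [20, 145, 172], [19, 146, 166], [17, 148, 160], [17, 150, 156], [16, 150, 153], [16, 152, 153], [16, 151, 154], [17, 149, 157], [19, 148, 162], [20, 147, 170], [21, 145, 176], [21, 143, 178], [22, 143, 176], [22, 142, 172], [21, 143, 162], [19, 146, 148], [17, 149, 139], [16, 148, 141], [15, 144, 145], [18, 149, 135]]
```

View pics/z5t.png

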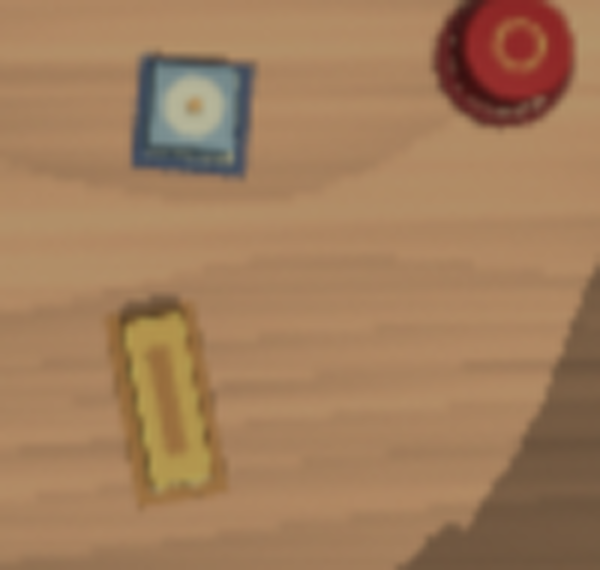

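View pics/z5s.png

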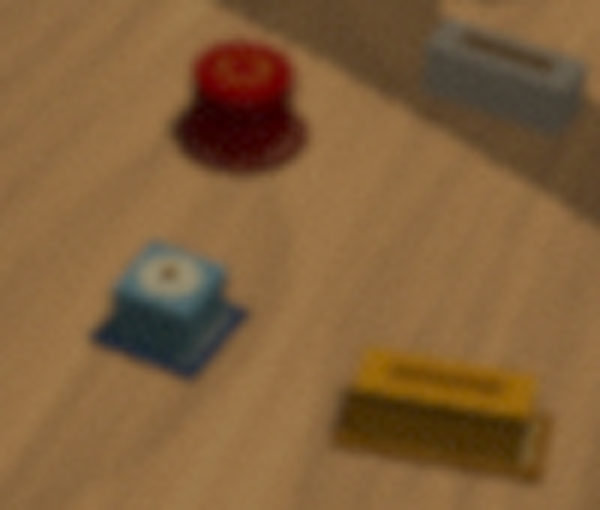

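Run:
```python
from h import *
def cen(fn,xy,h,f,r=24,fill=True):
    a=np.load(fn)['p']; s=4;q=cv2.GaussianBlur(cv2.resize(a,None,fx=s,fy=s,interpolation=cv2.INTER_CUBIC),(0,0),1.2);hsv=cv2.cvtColor(q,cv2.COLOR_RGB2HSV).astype(int)
    m=f(hsv[...,0],hsv[...,1],hsv[...,2]); u,v=px('top',[*xy,h])[0]; yy,xx=np.mgrid[0:m.shape[0],0:m.shape[1]]
    m=(m&(np.hypot((xx+.5)/s-.5-u,(yy+.5)/s-.5-v)<r)).astype(np.uint8)
    cs,_=cv2.findContours(m,cv2.RETR_EXTERNAL,cv2.CHAIN_APPROX_NONE);c=max(cs,key=cv2.contourArea)[:,0].astype(float);c=(c+.5)/s-.5
    P=onz('top',c,h); return np.round(harm(P,2)[1],1),np.round(harm(P,2)[0],1),show(P)
dish=lambda H,S,V:(S<60)&(V>120)
print('dish',cen('top5.npz',(.609,-.106),.039,dish,10)); print('dish4',cen('top4.npz',(.609,-.106),.039,dish,10))
print('dish0',cen('top0.npz',(.628,.084),.036,dish,10))
for t in(150,160):
  st=lambda H,S,V:(S>130)&(V>t)&(H>=17)
  print('stick',cen('top5.npz',(.446,-.087),.039,st)); print('stick0',cen('top0.npz',(.446,-.268),.036,st))
ring=lambda H,S,V:((H>6)&(H<25)&(S<190))
print('ring',cen('top5.npz',(.640,-.285),.049,ring,7),'ring0',cen('top0.npz',(.623,.281),.046,ring,7))
# hex inner brass
for k,K in(('mlong',2),):
  a=np.load('top5.npz')['p']; c,m=matmask('top',a,k,MAT[k],24); print(show(onz('top',c,.003)))
```

```text
dish (array([ 607.4, -106. ]), np.float64(23.2), (array([ 606.5, -104.9]), array([45.7, 50. ]), 86.0))
dish4 (array([ 607.5, -105.9]), np.float64(24.3), (array([ 606.5, -104.9]), array([45.8, 50. ]), 86.0))
dish0 (array([627.4,  86.5]), np.float64(79.3), (array([628. ,  86.8]), array([47. , 46.7]), 34.1))
stick (array([443.5, -88.6]), np.float64(8.4), (array([443.7, -88.8]), array([97., 37.]), 9.4))
stick0 (array([ 444.4, -268.8]), np.float64(-20.2), (array([ 444.5, -268.9]), array([33.2, 93.5]), 69.9))
stick (array([445. , -87.8]), np.float64(9.0), (array([444.4, -88. ]), array([93.9, 33.5]), 9.9))
stick0 (array([ 444.6, -269.3]), np.float64(-20.3), (array([ 445.3, -269.7]), array([32.5, 91.5]), 69.6))
ring (array([ 640.5, -286.2]), np.float64(58.6), (array([ 640.8, -286.3]), array([29.1, 28.8]), 87.6)) ring0 (array([623.2, 282. ]), np.float64(-75.5), (array([622.9, 282.2]), array([27.6, 28.7]), 26.4))
(array([445.1, -88.1]), array([108.4,  51.3]), 9.4)
```

Run:
```python
from h import *
for fn in('top4.npz','top5.npz'):
    a=np.load(fn)['p']; s=4;q=cv2.GaussianBlur(cv2.resize(a,None,fx=s,fy=s,interpolation=cv2.INTER_CUBIC),(0,0),1.2).astype(int)
    u,v=px('top',[.6094,-.106,.039])[0]; yy,xx=np.mgrid[0:q.shape[0],0:q.shape[1]]; xx=(xx+.5)/s-.5; yy=(yy+.5)/s-.5; near=np.hypot(xx-u,yy-v)
    R_,B=q[...,0],q[...,2]
    m=((R_>150)&(near<6.5)); P=onz('top',[(xx[m].mean(),yy[m].mean())],.039); print('dish',m.sum(),np.round(P*1000,1)) 
    V=q.max(2); Bl=((B-R_>-15)&(V>110)&(near<10))|m; c=np.c_[xx[Bl],yy[Bl]]; Pp=onz('top',c,.039); print('top',harm(Pp,4),show(Pp))
```

```text
dish 1301 [[ 609.3 -105.    39. ]]
top (38.38567818209024, (np.float64(607.7548966329944), np.float64(-105.8801571625774))) (array([ 606.9, -105. ]), array([47.5, 51.1]), 85.9)
dish 1271 [[ 609.4 -105.    39. ]]
top (38.25272458953371, (np.float64(607.7381333728525), np.float64(-105.87986818123072))) (array([ 606.9, -105. ]), array([47.5, 51. ]), 85.8)
```

```bash
python3 -c "
from workcell import *
o=get_obs();print(o['clock'],abs(o['joint_velocities']).max());print(hand_in())"
```

```text
36.5 0.05051169050857216
the job is handed in; nothing more can be done
None
```

All four things are standing upright on their own mats, and I handed the job in at 36.5 s of the 106 s. I placed them in the order red box, green tin, blue holder, yellow box, each set down and then released with the arm withdrawn. I left the saucers, candle and look-alikes alone. They look unmoved in the final pictures, though I did not measure them.

Last checks from the top camera, as distance from mat centre:

| Thing | Offset | Sides lined up |
|---|---|---|
| Red box | about 0.5 mm by colour, 1.3 mm by depth | yaw free |
| Green tin | about 1 mm | within 1° |
| Yellow box | about 0.3 mm by colour, 2.3 mm by depth | within about 0.5° |
| Blue holder | about 1.5–2 mm toward +y | 0.1° by gripper reading, 1–3° by image |

- **Disagreement:** the colour and depth readings differ by 1–2 mm, which is about the camera calibration error.
- **Blue holder:** I saw its small offset and chose not to regrasp it. It was also let go about 1 mm above the height I had worked out, so it may have settled by that much. It stands flat.

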